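# Spot-mark the crossed offcuts with the two-stage marker

### The job

Mark every offcut that bears a pencilled cross, one after the other from the longest to the shortest: slide it flat on the bench until its cross is right under the marker's needle, press the trigger to its halfway stop, pause there for about a second, then press it fully down for a moment and release it. Lay each marked piece flat on the thin board at the left, side by side and cross up, so that all of them end there; if a piece shifts before it is marked, line it up again. Leave the other things on the bench where they are and do not knock the marker.

Things in the scene. Friction and masses are not known exactly. Their poses are not given: they have to be found in the camera images.
- long_piece: Longest wooden offcut, 36 x 150 x 30 mm (x, y, z), lying flat. Origin at the centre of its underside, its long axis is y, z up. A pencilled cross is drawn on its top near the +y end. At the start its cross end points roughly away from the robot. May be absent.
- middle_piece: Middle-length wooden offcut, 38 x 131 x 38 mm (x, y, z), lying flat. Origin at the centre of its underside, its long axis is y, z up. A pencilled cross is drawn on its top near the +y end. At the start its cross end points roughly away from the robot. May be absent.
- short_piece: Shortest, flat and wide wooden offcut, 48 x 121 x 18 mm (x, y, z), lying flat. Origin at the centre of its underside, its long axis is y, z up. A pencilled cross is drawn on its top near the +y end. At the start its cross end points roughly away from the robot. May be absent.
- long_piece_mark (a point): Centre of the pencilled cross on top of the longest piece: at x +6, y +55, z 30 mm in the piece's frame.
- middle_piece_mark (a point): Centre of the pencilled cross on top of the middle-length piece: at x -6, y +45.5, z 38 mm in the piece's frame.
- short_piece_mark (a point): Centre of the pencilled cross on top of the shortest piece: at x +8, y +40.5, z 18 mm in the piece's frame.
- marker: Spot marker, grey C-frame fixed to the bench, 110 mm high. Origin on the bench straight below the needle; +x points from needle to column (face 75 mm behind the needle, 50 mm wide; base plate 14 mm high, 110 mm wide, begins 60 mm behind). Throat opens to -x. Head round the needle: 26 mm across, from 78 mm up. Arm: 30 mm wide, 88 to 110 mm up, ends 12 mm before the needle.
- needle_tip (a point): Tip of the fixed steel needle that points straight down, 52 mm above the bench; it does not move.
- trigger: Two-stage trigger, a black box 84 x 84 mm and 26 mm high fixed to the bench. Origin at the centre of its underside, z up. In the middle a round metal collar (56 mm across, top 52 mm above the bench) with a grey round cap in it (40 mm across, top 60 mm above the bench).
- trigger_top (a point): Centre of the top of the trigger's cap: 60 mm above the bench at rest, 52 mm at the halfway stop, 44 mm fully down.
- trigger_cap (a joint): First stage: how far the cap is pressed into the collar, 0 to 0.008 m; a spring of 1.2 to 2.4 N. At 0.008 the cap is flush with the collar: the halfway stop.
- trigger_collar (a joint): Second stage: how far collar and cap are pressed down together beyond the halfway stop, 0 to 0.008 m; it yields only above 8 N and is fully down at 12 N. Both stages spring back when released.
- board: Thin plain wooden board, 170 x 242 x 12 mm (x, y, z), fixed flat on the bench to the robot's left. Origin at the centre of its underside, z up.
- rule: Folded yellow rule, 17 x 125 x 18 mm, a bystander. Origin at the centre of its underside.
- pocket_tape: Pocket tape measure, 35 x 91 x 64 mm, a bystander. Origin at the centre of its underside.
- plain_offcut: Unmarked wooden offcut, 45 x 101 x 22 mm, with no cross on it, a bystander. Origin at the centre of its underside.

How it is judged:
On the way, in this order (a step that is already met when the one before it is completed fails the run):
1. the long piece lies flat on the bench with its cross under the needle (6 mm) while the trigger is kept at its halfway stop (cap top 49.5 to 54.5 mm above the bench) for 0.5 s (horizontal distance between long_piece_mark and needle_tip below 0.006 m and height (world z) of long_piece below 0.006 m and angle between long_piece's own z axis and vertical below 0.06 rad and z of trigger_top in the frame of long_piece between 0.0495 and 0.0545 m), for 0.5 s.
2. the long piece, its cross still under the needle (6 mm), is marked: the trigger is pressed fully down (cap top under 46.5 mm above the bench) for 0.2 s (horizontal distance between long_piece_mark and needle_tip below 0.006 m and height (world z) of long_piece below 0.006 m and angle between long_piece's own z axis and vertical below 0.06 rad and z of trigger_top in the frame of long_piece below 0.0465 m), for 0.2 s.
3. the middle piece lies flat on the bench with its cross under the needle (6 mm) while the trigger is kept at its halfway stop (cap top 49.5 to 54.5 mm above the bench) for 0.5 s (horizontal distance between middle_piece_mark and needle_tip below 0.006 m and height (world z) of middle_piece below 0.006 m and angle between middle_piece's own z axis and vertical below 0.06 rad and z of trigger_top in the frame of middle_piece between 0.0495 and 0.0545 m), for 0.5 s.
4. the middle piece, its cross still under the needle (6 mm), is marked: the trigger is pressed fully down (cap top under 46.5 mm above the bench) for 0.2 s (horizontal distance between middle_piece_mark and needle_tip below 0.006 m and height (world z) of middle_piece below 0.006 m and angle between middle_piece's own z axis and vertical below 0.06 rad and z of trigger_top in the frame of middle_piece below 0.0465 m), for 0.2 s.
5. the short piece lies flat on the bench with its cross under the needle (6 mm) while the trigger is kept at its halfway stop (cap top 49.5 to 54.5 mm above the bench) for 0.5 s (horizontal distance between short_piece_mark and needle_tip below 0.006 m and height (world z) of short_piece below 0.006 m and angle between short_piece's own z axis and vertical below 0.06 rad and z of trigger_top in the frame of short_piece between 0.0495 and 0.0545 m), for 0.5 s.
6. the short piece, its cross still under the needle (6 mm), is marked: the trigger is pressed fully down (cap top under 46.5 mm above the bench) for 0.2 s (horizontal distance between short_piece_mark and needle_tip below 0.006 m and height (world z) of short_piece below 0.006 m and angle between short_piece's own z axis and vertical below 0.06 rad and z of trigger_top in the frame of short_piece below 0.0465 m), for 0.2 s.
At the end, for the whole second after the job is handed in: Every present piece lies flat on the board, cross up and at rest (its centre within 70 mm of the board's centre along x and 115 mm along y, its underside on the board's top), and the trigger has sprung back up (x of long_piece in the frame of board between -0.07 and 0.07 m and y of long_piece in the frame of board between -0.115 and 0.115 m and z of long_piece in the frame of board between 0.009 and 0.016 m and angle between each of long_piece, middle_piece, short_piece's own z axis and vertical below 0.06 rad and linear speed of each of long_piece, middle_piece, short_piece below 0.02 m/s and x of middle_piece in the frame of board between -0.07 and 0.07 m and y of middle_piece in the frame of board between -0.115 and 0.115 m and z of middle_piece in the frame of board between 0.009 and 0.016 m and x of short_piece in the frame of board between -0.07 and 0.07 m and y of short_piece in the frame of board between -0.115 and 0.115 m and z of short_piece in the frame of board between 0.009 and 0.016 m and value of joint each of trigger_cap, trigger_collar below 0.002 m); the robot touches nothing.
It fails at once if a bystander (rule, tape measure, plain offcut) is moved more than 30 mm (distance of any of rule, pocket_tape, plain_offcut from where it was at the start of the episode above 0.03 m).
It fails at once if the robot knocks the marker (more than 15 N) (contact force between any of the fingers, the arm and marker above 15 N).
Of long_piece, middle_piece, short_piece only 2 to 3 are there at a start; the rules pass over those that are not, and their reading is None.
At some moment in a run one of long_piece, middle_piece, short_piece may be knocked a few centimetres aside while the robot is not near it.
Once in a run the grip may slacken for a moment while it holds something.
It also fails if it takes over 210 s, if anything falls off the work surface, if the arm or the gripper's body presses on something with over 40 N, if the wrist force passes 120 N, or if a joint passes its speed limit or range.

### The arm

A 6-joint arm with a two-finger parallel gripper is mounted at the origin on a cart in front of the work surface, level with it; the furniture and walls round the work are solid. World frame = base frame: x ahead of the robot, y to its left, z up, the work surface at z = 0. Lengths are in m, angles in rad, forces in N, time in s.
With the tool pointing down it reaches from about 0.3 to 0.875 m from the base axis. Payload 6.4 kg.
Tool frame: the origin (TCP) lies midway between the tips of the shut fingers; the grasp point (between the pads) lies 19 mm behind it; z points along the fingers, y is the line along which they close (so a half turn about z gives the same grasp; the last joint's range is limited). The gripper opens to 88 mm and grips with 3 to 60 N. Pads are 18 mm wide; open, the fingers measure 123 mm over their backs; the gripper's body (75 mm by 187 mm) begins 45 mm behind the grasp point.
Start: joints at [-1.452, 0.181, 1.607, -0, 1.354, -0.206], TCP at [0.184, -0.545, 0.239] pointing down, gripper open.
Joint ranges: [-2.99, 2.99], [-0.89, 2.07], [0.3, 2.58], [-1.14, 4.28], [0, 2.63], [-3.12, 3.12]. Speed limits (rad/s): [2.57, 2.57, 3.01, 3.14, 3.14, 3.14].

### API

Orientations are given as a unit quaternion [x, y, z, w].
In Python, from rig import r gives the robot as it stands.
- The arm moves only by the tool carry_out, never from a script. Its argument "plan" is a list of rows, each a list of 3 entries, a list of its own where there are three numbers: the shift along the tool's x, y, z in m, then the turn about the tool's z in degrees, then the opening, from 0 (shut) to 1 (fully open). In form: [[[dx, dy, dz], yaw, fingers], ...]. A call has 1 to 12 rows; each row shifts and turns the commanded pose from where the row before left it, along the tool's axes as they then stand; what a row does not reach is not made up. A row lasts 1/12 s, in which the tool goes at most 41.7 mm and 7.16 degrees, less where a joint would pass 70% of its speed; a pose out of reach is approached as far as the arm can. A call is refused whole if a number of a shift passes 0.0417 or a number of a turn 7.16, either way. A call with a gripper value outside its range is refused whole. The fingers move at their own pace and stop on an object; "force" is the grip in N (left out, the last holds). Time passes only in rows, so rows that do not move let the fingers close. It gives the time, the measured TCP pose, the force, the opening and the grip force at its end, in the units of the state.
- r.read_state(): the state, without advancing time (a new reading comes with each control period).
- r.get_image(name): name is "scene" or "top" or "wrist"; returns the picture (400x640x3 uint8, blue, green, red); there is no depth.
- r.camera_info(name): a dict with "intrinsics" (3x3 intrinsics, pixels), "R" (3x3) and "t" (3): a world point X has camera coordinates R X + t. Camera axes: x right, y down, z forward; pixel columns grow to the right and rows downward; lengths in m; the calibration is good to about 2 mm. A picture is of the moment at which its call begins: read the wrist's pose just before it. camera_info takes no time and is no camera call; for the wrist camera it gives the pose at the moment of the call.
- r.hand_in(): hands the job in; it is judged then, once.
Trained networks look in the newest picture that a camera, given by its name, has taken for a name from the list of things; names that differ only in an ending like _2 or _b are one class to them, and where a whole thing is asked for, a point or a joint stands for the part that bears it (a point fixed in the world has none). Each returns a list of dicts, best first, with "p" (0 to 1); they miss things now and then, are a little off and sometimes report something else, mostly with a low value. They report only what shows in the picture. A call takes as long as a camera call.
- r.trace(camera, query): "pixels" (400x640 bool, what is visible of it) and "location" ([column, row] in pixels, amid what is visible of it).
- r.place_of(camera, query): "location" ([column, row] in pixels: a listed point, or the origin of a listed thing).
The state is a dict: "time": time; "qpos": joint angles; "joint_velocities": joint speeds; "joint_torque": joint torques, N m; "tool_pos": TCP position; "ee_rot": TCP orientation; "force": force on the tool from outside, world axes, zero at the start; "moment": the same for the moment, N m; "grip_width": finger opening in m; "finger_force": force on a finger pad.
Only numpy, scipy, OpenCV 4.12 (cv2) and the standard library are available. Lean on these libraries where they do the work, as an engineer would, in place of code of your own. Each camera call takes 0.05 s, during which the arm holds its last target. There are 200 camera calls.

## Working session

There is one attempt and no reset: what is moved stays moved. The work goes in short steps, Python scripts to look and compute and a tool call to move; the robot and the scene stay as the last step left them, time stands still between calls to the robot, and variables do not carry over. Pictures are saved under pics/ and viewed, at most 14 in all, crops included, and the job is handed in when it is done.

Besides the shell and the picture viewer there is one more tool, called after "Request:" as name([rows], argument=value, ...), one row to a line, values as JSON. carry_out: Moves the arm, as the interface text tells. Its arguments: {"type":"object","properties":{"plan":{"type":"array"},"force":{"type":"number"}},"required":["plan"]}

```bash
ls; mkdir -p pics; cat > h.py <<'E'
import numpy as np, cv2
from rig import r
def ray(cam,uv,z):
    c=r.camera_info(cam);K,R,t=map(np.array,(c["intrinsics"],c["R"],c["t"]))
    d=R.T@np.linalg.solve(K,[uv[0],uv[1],1.]);o=-R.T@t
    return (o+d*(z-o[2])/d[2])
def proj(cam,X):
    c=r.camera_info(cam);K,R,t=map(np.array,(c["intrinsics"],c["R"],c["t"]))
    p=K@(R@np.array(X)+t);return p[:2]/p[2]
E
cat > a.py <<'E'
from h import *
for c in("top","scene"):
    cv2.imwrite(f"pics/{c}0.png",r.get_image(c)); i=r.camera_info(c);print(c,(-np.array(i["R"]).T@i["t"]).round(3),np.array(i["R"]).round(2).tolist())
for n,z in [("long_piece",0),("long_piece_mark",.03),("middle_piece",0),("middle_piece_mark",.038),("short_piece",0),("short_piece_mark",.018),("marker",0),("needle_tip",.052),("trigger",0),("trigger_top",.06),("board",0),("rule",0),("pocket_tape",0),("plain_offcut",0)]:
    for c in ("top","scene"):
        for d in r.place_of(c,n)[:2]: print(n,c,round(d["p"],2),np.round(d["location"],1),ray(c,d["location"],z).round(4))
s=r.read_state();print(s["time"],s["tool_pos"],s["ee_rot"],s["force"],s["grip_width"])
E
python3 a.py
```

```text
pics
top [ 0.359 -0.026  1.281] [[-0.01, -1.0, -0.01], [-0.99, 0.01, -0.15], [0.15, 0.01, -0.99]]
scene [0.027 0.796 0.995] [[-0.85, -0.53, -0.02], [-0.36, 0.6, -0.72], [0.39, -0.6, -0.7]]
long_piece top 0.92 [372.3 231.4] [ 0.4615 -0.1629  0.    ]
long_piece scene 0.55 [370.6 184.6] [ 0.4668 -0.1707  0.    ]
long_piece_mark top 0.7 [374.6 211. ] [ 0.5128 -0.1672  0.03  ]
long_piece_mark scene 0.91 [347.4 171.9] [ 0.5344 -0.1546  0.03  ]
long_piece_mark scene 0.23 [227.3 242.8] [0.6614 0.2278 0.03  ]
middle_piece top 0.64 [431.1 177.7] [ 0.6062 -0.3266  0.    ]
middle_piece scene 0.66 [357.2 137.5] [ 0.6034 -0.3419  0.    ]
middle_piece_mark top 0.65 [431.5 158.4] [ 0.651  -0.3211  0.038 ]
middle_piece_mark scene 0.91 [336.1 126.1] [ 0.6655 -0.3155  0.038 ]
short_piece_mark scene 0.54 [292.5 192.5] [ 0.6293 -0.0146  0.018 ]
marker top 0.7 [304.4 177.1] [0.6117 0.0184 0.    ]
marker top 0.33 [363.5 178.3] [ 0.6066 -0.1428  0.    ]
needle_tip top 0.22 [225.4 241.8] [0.4342 0.2207 0.052 ]
trigger top 0.88 [362.3 183.4] [ 0.5925 -0.1392  0.    ]
trigger scene 0.59 [323.5 175.5] [ 0.6023 -0.135   0.    ]
trigger_top top 0.54 [361.8 179.2] [ 0.5926 -0.1328  0.06  ]
trigger_top scene 0.57 [324.  162.2] [ 0.5953 -0.1271  0.06  ]
board top 0.57 [222.9 241.9] [0.4372 0.2379 0.    ]
board scene 0.81 [301.3 289.7] [0.4399 0.2328 0.    ]
rule top 0.82 [217.8 161.5] [0.658  0.2564 0.    ]
rule scene 0.71 [223.6 258.6] [ 0.6565  0.2551 -0.    ]
pocket_tape top 0.98 [194.7 164.1] [0.6514 0.3199 0.    ]
pocket_tape scene 0.79 [206.  279.1] [ 0.6529  0.3258 -0.    ]
plain_offcut top 0.86 [234.3 157.6] [0.6685 0.2111 0.    ]
plain_offcut scene 0.9 [229.  243.8] [ 0.6753  0.2105 -0.    ]
plain_offcut scene 0.46 [222.9 257.5] [0.6602 0.2533 0.    ]
1.5 [ 0.18350266 -0.54497032  0.23873825] [ 9.86841399e-01  1.61691223e-01 -7.57680856e-08  2.84424126e-05] [-0.16291959 -0.97802186  0.58208247] 0.08822894987077809
```

View pics/top0.png

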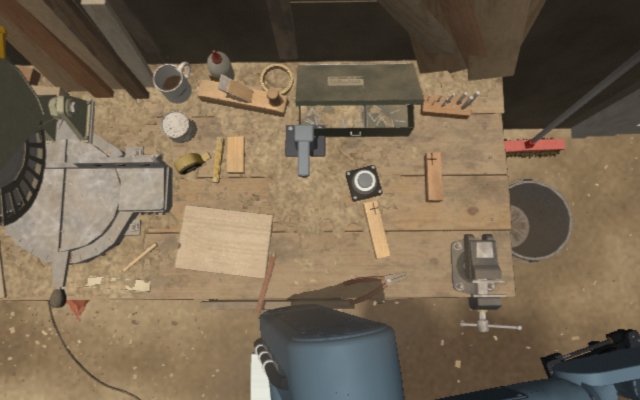

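View pics/scene0.png

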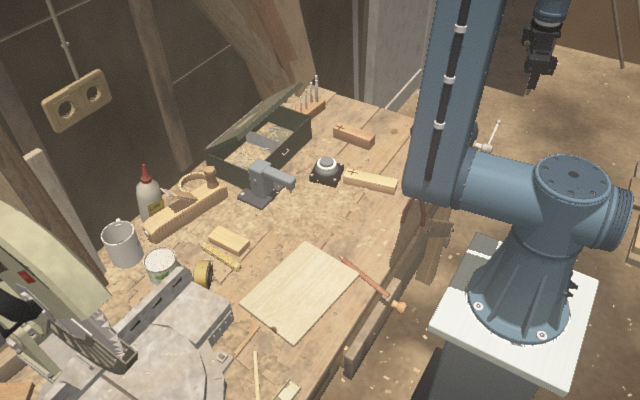

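The top view shows the long piece at (376,230), the middle piece at (433,177), the trigger at (364,181), the marker head at (304,172) and the board at (224,241). No short piece is visible in either view.

```bash
cat >> h.py <<'E'
def tool():
    s=r.read_state();x,y,_,_=s["ee_rot"];return np.array(s["tool_pos"]),np.degrees(2*np.arctan2(y,x))
def to(p,h):
    """shift in tool axes from here to world p (first), then yaw in deg to heading h of tool x (mod 180)"""
    q,a=tool();d=np.array(p)-q;c,s=np.cos(np.radians(a)),np.sin(np.radians(a))
    y=-((h-a+90)%180-90)
    print("at",q.round(4),"head",round(a,1),"-> shift",np.round([d[0]*c+d[1]*s,d[0]*s-d[1]*c,-d[2]],4),"yaw",round(y,1))
def rect(cam,n,z):
    """centre, heading (mod 180), sizes of a thing's trace laid on the plane z"""
    for d in r.trace(cam,n)[:1]:
        m=d["pixels"].astype(np.uint8);c=max(cv2.findContours(m,0,1)[0],key=cv2.contourArea)[:,0]
        P=np.array([ray(cam,u,z)[:2] for u in c.astype(float)])
        (cx,cy),(w,h),a=cv2.minAreaRect((P*1000).astype(np.float32))
        print(n,cam,round(d["p"],2),"c",round(cx/1000,4),round(cy/1000,4),"head",round((a if w>h else a+90)%180,1),"size",round(w,1),round(h,1))
E
cat > a.py <<'E'
from h import *
r.get_image("top")
for n,z in [("long_piece",.025),("middle_piece",.03),("short_piece",.018),("board",.012),("trigger",.02),("marker",.1)]: rect("top",n,z)
to([.40,-.1,.26],0)
print(r.camera_info("wrist"))
E
python3 a.py
```

```text
long_piece top 0.87 c 0.4661 -0.1703 head 12.4 size 150.5 39.1
middle_piece top 0.85 c 0.6041 -0.3247 head 179.5 size 45.1 132.7
board top 0.7 c 0.4402 0.2311 head 82.6 size 244.0 172.4
trigger top 0.85 c 0.5905 -0.142 head 13.4 size 86.3 83.2
marker top 0.64 c 0.6612 0.0121 head 179.4 size 99.8 133.0
at [ 0.1835 -0.5449  0.2387] head 18.6 -> shift [ 0.3471 -0.3526 -0.0213] yaw 18.6
{'intrinsics': array([[310.08639524,   0.        , 321.50371238],
       [  0.        , 310.08639524, 197.43101534],
       [  0.        ,   0.        ,   1.        ]]), 'R': array([[ 3.17953087e-01, -9.48106446e-01,  2.66965390e-05],
       [-9.02327155e-01, -3.02592087e-01,  3.06991423e-01],
       [-2.91052469e-01, -9.76329596e-02, -9.51712281e-01]]), 't': array([-0.57513282, -0.04038811,  0.39088216])}
```

Request:
carry_out([
  [[0.029,-0.029,-0.002],0,1],
  [[0.029,-0.029,-0.002],0,1],
  [[0.029,-0.029,-0.002],0,1],
  [[0.029,-0.029,-0.002],0,1],
  [[0.029,-0.029,-0.002],0,1],
  [[0.029,-0.029,-0.002],0,1],
  [[0.029,-0.029,-0.002],0,1],
  [[0.029,-0.029,-0.002],0,1],
  [[0.029,-0.029,-0.002],0,1],
  [[0.029,-0.029,-0.002],0,1],
  [[0.029,-0.029,0],6,1],
  [[0,0,0],0,1],
])

```text
time: 2.85
tool_pos: [0.384, -0.1399, 0.2592]
ee_rot: [0.993, 0.116, 0.001, -0.001]
force: [-0.1, 0.1, -0.0]
grip_width: 0.0878
finger_force: 0.0
```

```bash
cat > v.py <<'E'
import sys
from h import *
f=sys.argv[1];im=r.get_image("wrist")
cv2.imwrite(f"pics/{f}.png",im)
for n,z in [("long_piece",0),("long_piece_mark",.03),("middle_piece_mark",.038),("marker",0),("needle_tip",.052),("trigger_top",.06),("trigger",0)]:
    for d in r.place_of("wrist",n)[:1]: print(n,round(d["p"],2),np.round(d["location"],1),ray("wrist",d["location"],z).round(4))
rect("wrist","long_piece",.03)
to([.44,-.17,.2],12.4)
E
python3 v.py w1
```

```text
long_piece 0.65 [362.7 102.2] [ 0.4677 -0.1766  0.    ]
long_piece_mark 0.79 [372.5  46.9] [ 0.5251 -0.1688  0.03  ]
trigger 0.66 [374.7  46.3] [ 0.5307 -0.1763  0.    ]
long_piece wrist 0.87 c 0.4651 -0.1774 head 11.6 size 149.0 39.0
at [ 0.3817 -0.1462  0.2586] head 13.2 -> shift [0.0514 0.0364 0.0586] yaw 0.8
```

View pics/w1.png

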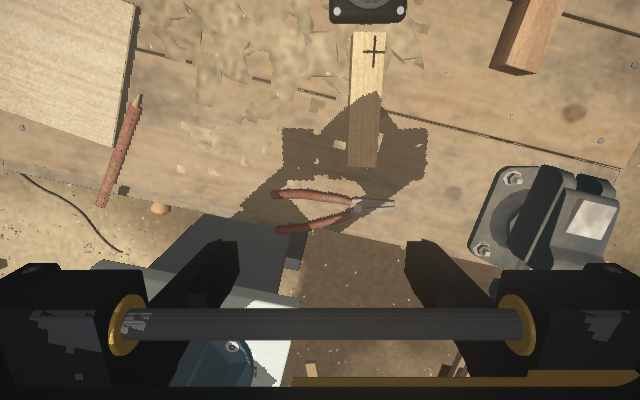

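The long piece runs from (368,35) to (362,165) with its cross at (374,50). The trigger sits just beyond it, and the pliers at (335,210) are clear of the grasp spot.

Request:
carry_out([
  [[0.005,0.0054,0.028],1.4,1],
  [[0.005,0.0054,0.028],0,1],
  [[0.005,0.0054,0.028],0,1],
  [[0.005,0.0054,0.028],0,1],
  [[0.005,0.0054,0.028],0,1],
  [[0.005,0.0054,0.028],0,1],
  [[0.005,0.0054,0.028],0,1],
  [[0.005,0.0054,0.028],0,1],
  [[0.005,0.0054,0.028],0,1],
  [[0,0,0],0,1],
  [[0,0,0],0,0.2],
  [[0,0,0],0,0.2],
], force=30)

```text
time: 4.3
tool_pos: [0.4359, -0.1837, 0.0069]
ee_rot: [0.995, 0.103, -0.0, -0.0]
force: [-0.3, -0.5, -0.5]
grip_width: 0.0769
finger_force: 0.0
```

Request:
carry_out([
  [[0,0,0],0,0],
  [[0,0,0],0,0],
  [[0,0,0],0,0],
  [[0,0,0],0,0],
  [[0,0,0],0,0],
  [[0,0,0],0,0],
])

```text
time: 4.8
tool_pos: [0.4363, -0.1831, 0.007]
ee_rot: [0.995, 0.104, 0.0, 0.0]
force: [0.0, 0.9, 1.3]
grip_width: 0.037
finger_force: 0.4
```

Request:
carry_out([
  [[0,0,0],0,0],
  [[0,0,-0.02],0,0],
  [[0,0,-0.02],0,0],
  [[0.006,-0.02,0],0,0],
  [[0.008,-0.026,0],0,0],
  [[0.009,-0.03,0],0,0],
  [[0.009,-0.03,0],0,0],
  [[0.009,-0.03,0],0,0],
  [[0.008,-0.026,0],0,0],
  [[0.007,-0.02,0],3,0],
  [[0.005,-0.016,0],5,0],
  [[0,0,0],3.9,0],
])

```text
time: 5.8
tool_pos: [0.4557, 0.0256, 0.0465]
ee_rot: [1.0, -0.001, -0.0, -0.0]
force: [0.2, 0.5, -0.8]
grip_width: 0.0358
finger_force: 29.8
```

```bash
cat > v2.py <<'E'
import sys
from h import *
f=sys.argv[1];P=sys.argv[2];hz=float(sys.argv[3])
im=r.get_image("wrist");cv2.imwrite(f"pics/{f}.png",im)
s=r.read_state();q,a=tool();print("t",s["time"],q.round(4),a.round(2),s["grip_width"],s["finger_force"])
i=r.camera_info("wrist");print("cam",(-np.array(i["R"]).T@i["t"]).round(3))
zt=q[2]+hz
for c in ("wrist","scene","top"):
    if c!="wrist": r.get_image(c)
    for n,z in [(P+"_mark",zt),("needle_tip",.052),("marker",0)]:
        for d in r.place_of(c,n)[:1]: print(c,n,round(d["p"],2),np.round(d["location"],1),ray(c,d["location"],z).round(4))
rect("wrist",P,zt); rect("top",P,zt)
E
python3 v2.py w2 long_piece 0.023
```

```text
t 5.85 [0.4557 0.0246 0.0465] -0.27 0.035973846469084844 29.757631737738848
cam [0.537 0.024 0.192]
wrist long_piece_mark 0.87 [333.1  71.1] [0.5459 0.0197 0.0695]
scene long_piece_mark 0.65 [309.8 202.8] [0.5382 0.0369 0.0695]
scene needle_tip 0.82 [291.6 192.3] [0.6108 0.0142 0.052 ]
top long_piece_mark 0.5 [305.7 200.3] [0.5374 0.0129 0.0695]
top marker 0.64 [301.2 179.3] [0.6057 0.0271 0.    ]
long_piece wrist 0.89 c 0.5038 0.024 head 1.3 size 122.3 35.7
long_piece top 0.48 c 0.55 0.025 head 89.4 size 36.1 23.4
```

View pics/w2.png

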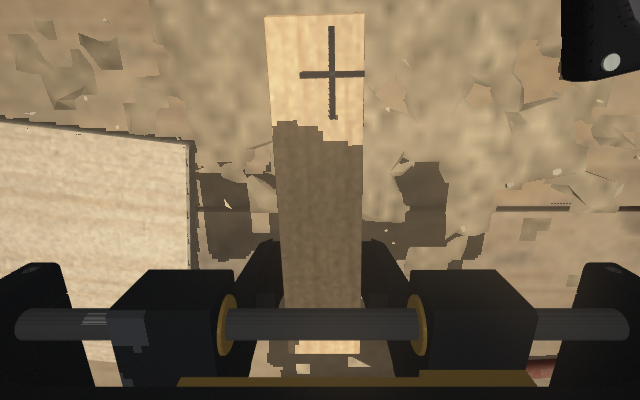

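The wrist camera looks along +x, and the cross is at about (332,74). It cannot see the marker from here, so I'll enlarge the marker in the top and scene views.

```bash
python3 - <<'E'
from h import *
a=r.get_image("top")[105:205,250:350];b=r.get_image("scene")[140:240,230:330]
cv2.imwrite("pics/z1.png",np.hstack([cv2.resize(x,(400,400),interpolation=cv2.INTER_CUBIC) for x in(a,b)]))
for p in ([.61,.018,.052],[.61,.018,.078],[.598,.003,.11],[.598,.033,.11]): print(p,(proj("top",p)-[250,105])*4,(proj("scene",p)-[230,140])*4+[400,0])
E
```

```text
[0.61, 0.018, 0.052] [215.34185819 275.56147832] [644.23875851 213.0426564 ]
[0.61, 0.018, 0.078] [213.84638143 267.45360841] [642.15250368 184.73188869]
[0.598, 0.003, 0.11] [236.01407904 275.55023166] [667.76715818 141.77672316]
[0.598, 0.033, 0.11] [188.01131308 276.07808578] [641.94173186 168.89651705]
```

View pics/z1.png

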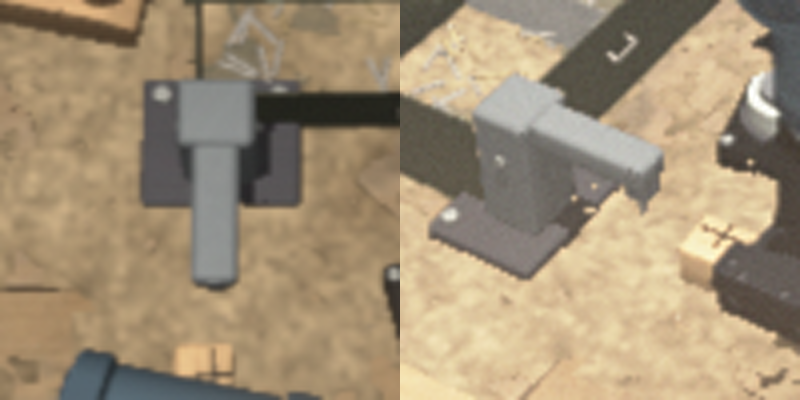

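Top crop: the arm's end edge is at row 283, centred on column 215, which puts the needle near (0.605, 0.016). In the scene crop the needle tip at (643,212) gives about (0.61, 0.018).

Request:
carry_out([
  [[0,0,0.013],0,0],
  [[0,0,0.013],0,0],
  [[0,0,0.0135],0,0],
  [[0.008,0.001,0],0,0],
  [[0.008,0.001,0],0,0],
  [[0.008,0.001,0],0,0],
  [[0.008,0.001,0],0,0],
  [[0.008,0.0005,0],0,0],
  [[0.008,0,0],0,0],
  [[0.008,0,0],0,0],
  [[0,0,0],0,0],
  [[0,0,0],0,0.25],
])

```text
time: 7.6
tool_pos: [0.5124, 0.0185, 0.0072]
ee_rot: [1.0, 0.0, 0.0, 0.0]
force: [0.4, 0.2, -1.1]
grip_width: 0.0359
finger_force: 29.9
```

Request:
carry_out([
  [[0,0,0],0,0.8],
  [[0,0,0],0,0.8],
  [[0,0,0],0,0.8],
  [[0,0,-0.02],0,0.8],
  [[0,0,-0.035],0,0.8],
  [[0,0,-0.04],0,0.8],
  [[-0.01,0,-0.04],0,0.8],
  [[-0.01,0,-0.04],0,0.8],
  [[-0.01,0,-0.02],0,0.8],
  [[0,0,0],0,0.8],
  [[0,0,0],0,0.8],
])

```text
time: 8.52
tool_pos: [0.4825, 0.0183, 0.2036]
ee_rot: [1.0, -0.0, 0.002, 0.0]
force: [0.2, 0.3, -0.4]
grip_width: 0.0706
finger_force: 0.0
```

```bash
sed -i 's/zt=q\[2\]+hz/zt=hz/' v2.py; python3 v2.py w3 long_piece 0.03
```

```text
t 8.5667 [0.4818 0.0185 0.202 ] -0.01 0.07064202594887173 0.0
cam [0.563 0.019 0.348]
wrist long_piece_mark 0.81 [327.4  52.9] [0.6014 0.0132 0.03  ]
wrist needle_tip 0.73 [323.6  44.3] [0.605 0.017 0.052]
wrist marker 0.65 [324.8  49.5] [0.6076 0.0155 0.    ]
scene long_piece_mark 0.63 [290.6 199. ] [0.6123 0.0189 0.03  ]
scene needle_tip 0.92 [293.2 193.2] [0.6052 0.0149 0.052 ]
top needle_tip 0.73 [431.1 174.4] [ 0.6049 -0.3148  0.052 ]
top marker 0.58 [303.4 179. ] [0.6064 0.0211 0.    ]
long_piece wrist 0.79 c 0.5442 0.0195 head 1.1 size 147.4 36.4
```

View pics/w3.png

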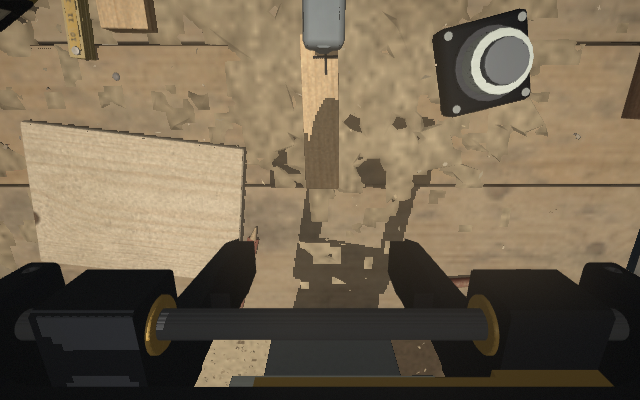

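The wrist view shows the arm's end at about row 48, columns 302–345. The cross bar is at row 57 with its upright at column 326, and the piece's rear edge is at row 188.

```bash
python3 - <<'E'
from h import *
im=cv2.imread("pics/w3.png")
cv2.imwrite("pics/z2.png",cv2.resize(im[0:100,270:370],(600,600),interpolation=cv2.INTER_CUBIC))
for n,u,z in [("armL",(303,45),.105),("armR",(344,45),.105),("armend",(323,49),.1),("mark",(326,57),.03),("rearL",(307,189),.03),("rearR",(339,188),.03),("frontL",(302,60),.03),("needle .607,.0165",(323,44.3),.052)]: print(n,ray("wrist",u,z).round(4))
E
```

```text
armL [0.5983 0.0317 0.105 ]
armR [0.5983 0.0026 0.105 ]
armend [0.5964 0.0175 0.1   ]
mark [0.599  0.0143 0.03  ]
rearL [0.4698 0.0342 0.03  ]
rearR [4.709e-01 1.000e-04 3.000e-02]
frontL [0.5964 0.0369 0.03  ]
needle .607,.0165 [0.6066 0.0172 0.052 ]
```

View pics/z2.png

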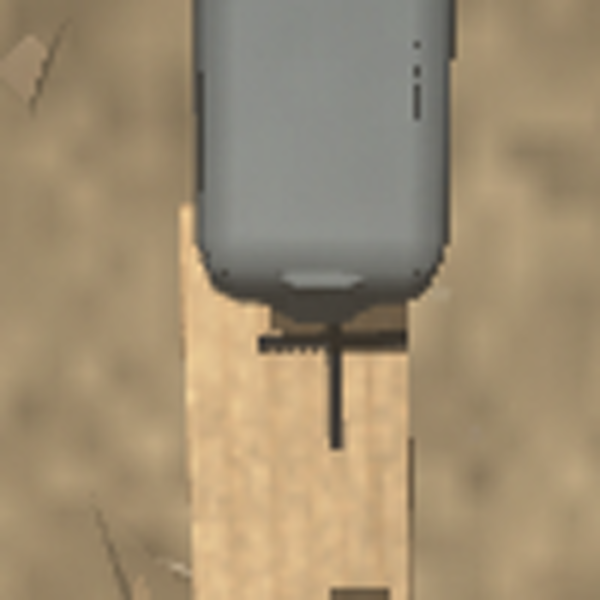

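The cross is at about (0.5995, 0.014) and the needle at about (0.608, 0.017). I'll regrasp, slide 8.5 mm in and 3 mm left, then look again.

Request:
carry_out([
  [[0.01,0,0.02],0,0.8],
  [[0.01,0,0.035],0,0.8],
  [[0.01,0,0.04],0,0.8],
  [[0,0,0.04],0,0.8],
  [[0,0,0.04],0,0.8],
  [[0,0,0.02],0,0.8],
  [[0,0,0],0,0.2],
  [[0,0,0],0,0],
  [[0,0,0],0,0],
  [[0,0,0],0,0],
  [[0,0,0],0,0],
  [[0,0,0],0,0],
])

```text
time: 10.22
tool_pos: [0.5132, 0.0183, 0.0089]
ee_rot: [1.0, 0.0, 0.001, 0.0]
force: [-0.5, 0.2, 6.0]
grip_width: 0.036
finger_force: 29.9
```

Request:
carry_out([
  [[0,0,0],0,0],
  [[0,0,0],0,0],
  [[0.0045,-0.0015,0],0,0],
  [[0.004,-0.0015,0],0,0],
  [[0,0,0],0,0],
  [[0,0,0],0,0],
  [[0,0,0],0,0.25],
  [[0,0,0],0,0.8],
  [[0,0,0],0,0.8],
  [[0,0,0],0,0.8],
  [[0,0,0],0,0.8],
])

```text
time: 11.13
tool_pos: [0.5205, 0.0215, 0.0073]
ee_rot: [1.0, -0.0, 0.0, 0.0]
force: [-0.4, -0.0, -0.1]
grip_width: 0.0603
finger_force: 0.0
```

Request:
carry_out([
  [[0,0,-0.02],0,0.8],
  [[0,0,-0.035],0,0.8],
  [[0,0,-0.04],0,0.8],
  [[-0.01,0,-0.04],0,0.8],
  [[-0.01,0,-0.04],0,0.8],
  [[-0.01,0,-0.02],0,0.8],
  [[0,0,0],0,0.8],
  [[0,0,0],0,0.8],
])

```text
time: 11.8
tool_pos: [0.4911, 0.0213, 0.2034]
ee_rot: [1.0, -0.0, 0.002, 0.0]
force: [0.3, -0.5, -0.0]
grip_width: 0.07
finger_force: 0.0
```

```bash
python3 v2.py w4 long_piece 0.03; python3 - <<'E'
import cv2;im=cv2.imread("pics/w4.png");cv2.imwrite("pics/z3.png",cv2.resize(im[0:200,270:370],(400,800)[:1]+(600,),interpolation=cv2.INTER_CUBIC))
E
```

```text
t 11.85 [0.4903 0.0215 0.2018] -0.01 0.07008375903634843 0.0
cam [0.571 0.022 0.348]
wrist long_piece_mark 0.77 [326.7  52.9] [0.6099 0.0169 0.03  ]
wrist needle_tip 0.82 [326.   54.7] [0.6053 0.0179 0.052 ]
wrist marker 0.97 [326.5  60. ] [0.6063 0.0167 0.    ]
scene needle_tip 0.74 [291.6 192.8] [0.6097 0.0158 0.052 ]
scene marker 0.71 [335.8 127.6] [ 0.6877 -0.3522  0.    ]
top long_piece_mark 0.35 [218.8 162.2] [0.6491 0.247  0.03  ]
top marker 0.19 [428.3 158.5] [ 0.6598 -0.3213  0.    ]
long_piece wrist 0.94 c 0.5531 0.0223 head 1.4 size 148.3 36.4
long_piece top 0.58 c 0.4803 0.0203 head 89.4 size 28.9 10.5
```

View pics/z3.png

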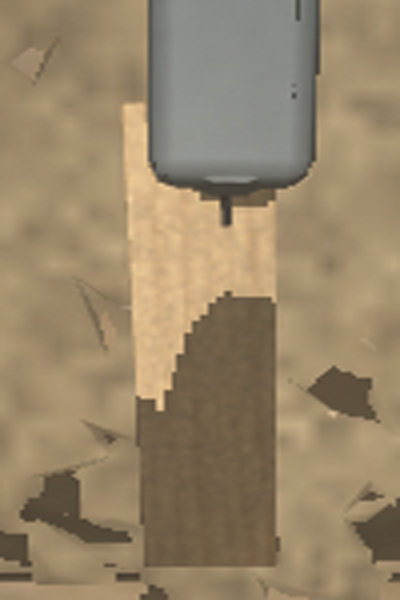

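The upright now sits at column 326.7, with the cross itself just hidden under the head at row 57. That puts the mark at about (0.607, 0.017) and the needle at about (0.6075, 0.017). Next I'll look at the trigger.

Request:
carry_out([
  [[0.005,0.016,0],0,0],
  [[0.008,0.024,0],0,0],
  [[0.008,0.026,0],0,0],
  [[0.008,0.026,0],0,0],
  [[0.008,0.026,0],0,0],
  [[0.008,0.024,0],0,0],
  [[0.005,0.018,0],0,0],
  [[0,0,0],0,0],
  [[0,0,0],0,0],
])

```text
time: 13.25
tool_pos: [0.5404, -0.1391, 0.202]
ee_rot: [1.0, -0.001, -0.0, -0.0]
force: [-0.2, 0.3, 0.7]
grip_width: 0.0125
finger_force: 0.0
```

```bash
python3 - <<'E'
from h import *
im=r.get_image("wrist")
for n,z in [("trigger_top",.06),("trigger",0)]:
    for d in r.place_of("wrist",n)[:1]: print(n,round(d["p"],2),np.round(d["location"],1),ray("wrist",d["location"],z).round(4))
cv2.imwrite("pics/w5.png",im); to([.5925,-.138,.07],0); print(r.read_state()["grip_width"])
np.save("scene_ref.npy",r.get_image("scene"))
E
```

```text
trigger_top 0.83 [322.  128.9] [ 0.5936 -0.1378  0.06  ]
trigger 0.62 [325.5 124.3] [ 0.5929 -0.1414  0.    ]
at [ 0.5402 -0.1374  0.2021] head 0.0 -> shift [0.0523 0.0006 0.1321] yaw 0.0
0.001197907807178977
```

View pics/w5.png

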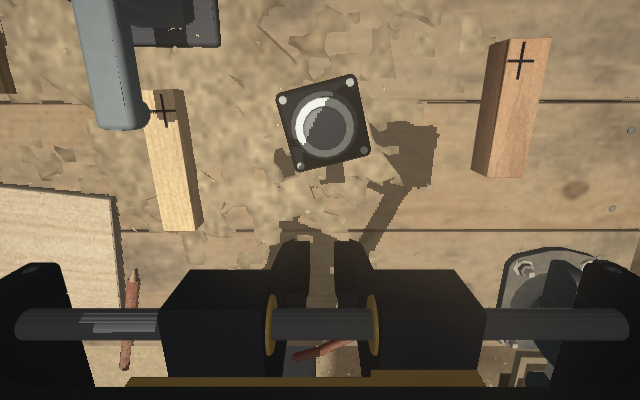

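The cap centre is at about (326,127). The marker shows obliquely, with its head at (143,115) and the cross in view at (165,110), so I can check the alignment from this second angle.

```bash
python3 - <<'E'
from h import *
print("cross",ray("wrist",(165.5,110),.03).round(4),"cap",ray("wrist",(326,127),.06).round(4))
im=cv2.imread("pics/w5.png");s=6
c=cv2.resize(im[70:150,70:200],None,fx=s,fy=s,interpolation=cv2.INTER_CUBIC)
for X,col in [((.6075,.017,.052),(0,0,255)),((.607,.017,.03),(0,255,0)),((.6075,.017,.078),(255,0,0)),((.5945,.017,.078),(255,0,255)),((.5955,.002,.11),(0,255,255)),((.5955,.032,.11),(0,255,255)),((.5955,.002,.088),(0,255,255))]:
    p=(proj("wrist",X)-[70,70]+.5)*s;print(X,p.round());cv2.circle(c,tuple(int(v) for v in p),3,col,-1)
cv2.imwrite("pics/z4.png",c[:, :780])
E
```

```text
cross [0.6092 0.017  0.03  ] cap [ 0.5955 -0.1411  0.06  ]
(0.6075, 0.017, 0.052) [509. 260.]
(0.607, 0.017, 0.03) [578. 257.]
(0.6075, 0.017, 0.078) [414. 269.]
(0.5945, 0.017, 0.078) [431. 363.]
(0.5955, 0.002, 0.11) [408. 381.]
(0.5955, 0.032, 0.11) [170. 381.]
(0.5955, 0.002, 0.088) [498. 363.]
```

View pics/z4.png

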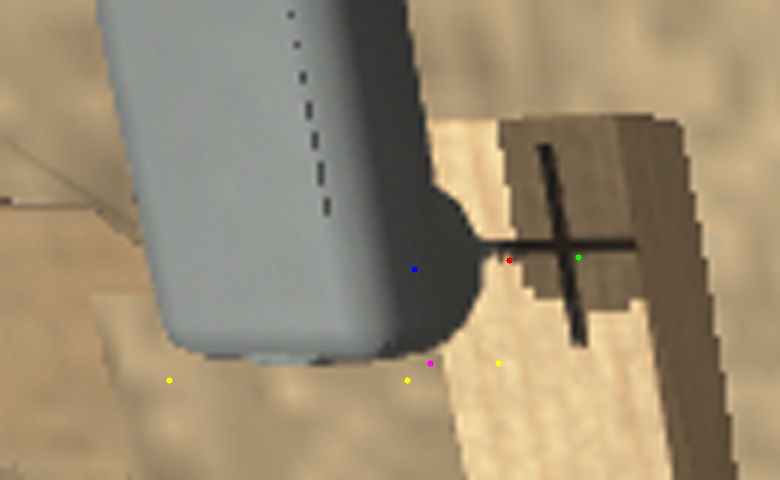

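The cross and the needle stay aligned from this second angle, within about 2 mm. I'll move above the cap.

Request:
carry_out([
  [[0.014,0.001,0],0,0],
  [[0.02,0.001,0.01],0,0],
  [[0.02,0.0005,0.025],0,0],
  [[0,0,0.035],0,0],
  [[0,0,0.035],0,0],
  [[0,0,0.02],0,0],
  [[0,0,0.008],0,0],
  [[0,0,0],0,0],
  [[0,0,0],0,0],
])

```text
time: 14.2
tool_pos: [0.595, -0.1407, 0.0701]
ee_rot: [1.0, 0.0, 0.0, 0.0]
force: [-0.5, -0.9, 0.2]
grip_width: 0.0004
finger_force: 0.0
```

```bash
cat > chk.py <<'E'
import sys
from h import *
P=sys.argv[1]
a=np.load("scene_ref.npy");b=r.get_image("scene")
d=cv2.absdiff(a,b).max(2)>40
print("marker-zone diff px",d[150:235,225:330].sum())
to([.594,-.14,.052],0);print(r.read_state()["force"])
E
python3 chk.py long_piece
```

```text
marker-zone diff px 367
at [ 0.5958 -0.1412  0.0711] head 0.0 -> shift [-0.0018 -0.0012  0.0191] yaw 0.0
[-0.41488157 -0.30831871  0.75705081]
```

```bash
cat >> chk.py <<'E'
n,_,st,_=cv2.connectedComponentsWithStats(d.astype(np.uint8))
print([s.tolist() for s in st[1:] if s[4]>25])
E
python3 chk.py x
```

```text
marker-zone diff px 362
at [ 0.596  -0.1414  0.0715] head 0.0 -> shift [-0.002  -0.0014  0.0195] yaw 0.0
[ 0.01758265 -0.02245308  1.53919555]
[[320, 0, 13, 24, 91], [358, 0, 22, 25, 203], [379, 0, 16, 9, 103], [421, 0, 80, 258, 7988], [489, 0, 62, 282, 7370], [567, 0, 30, 11, 150], [294, 35, 57, 135, 2308], [346, 36, 77, 178, 5556], [325, 70, 20, 12, 71], [333, 70, 24, 6, 63], [326, 75, 35, 55, 494], [364, 78, 9, 16, 117], [314, 110, 21, 5, 44], [302, 160, 13, 15, 56], [340, 177, 11, 7, 44], [594, 185, 31, 39, 74], [354, 191, 10, 6, 26], [354, 213, 47, 85, 1452], [451, 253, 20, 28, 79], [512, 259, 6, 17, 55], [389, 263, 20, 21, 163], [440, 298, 7, 6, 31], [378, 301, 8, 8, 27], [450, 303, 21, 7, 53], [496, 322, 12, 10, 30], [475, 333, 20, 16, 63]]
```

Request:
carry_out([
  [[-0.001,0,0.009],0,0],
  [[0,0,0.006],0,0],
  [[0,0,0.004],0,0],
  [[0,0,0],0,0],
  [[0,0,0],0,0],
])

```text
time: 14.72
tool_pos: [0.5943, -0.1415, 0.0512]
ee_rot: [1.0, -0.0, 0.001, 0.0]
force: [-0.7, -0.5, 7.5]
grip_width: 0.0003
finger_force: 3.9
```

Request:
carry_out([
  [[0,0,0],0,0],
  [[0,0,0],0,0],
  [[0,0,0],0,0],
  [[0,0,0],0,0],
  [[0,0,0],0,0],
  [[0,0,0],0,0],
  [[0,0,0],0,0],
  [[0,0,0],0,0],
  [[0,0,0],0,0],
  [[0,0,0],0,0],
  [[0,0,0],0,0],
  [[0,0,0],0,0],
])

```text
time: 15.72
tool_pos: [0.5943, -0.1415, 0.0514]
ee_rot: [1.0, -0.0, 0.001, 0.0]
force: [-0.3, 1.2, 6.5]
grip_width: 0.0003
finger_force: 3.9
```

```bash
python3 chk.py x|head -3
```

```text
marker-zone diff px 470
at [ 0.5944 -0.1415  0.0514] head -0.0 -> shift [-0.0004 -0.0015 -0.0006] yaw -0.0
[-0.29805844  0.86409003  7.2359234 ]
```

Now the full press, then release.

Request:
carry_out([
  [[0,0,0.004],0,0],
  [[0,0,0.0045],0,0],
  [[0,0,0],0,0],
  [[0,0,0],0,0],
  [[0,0,0],0,0],
  [[0,0,0],0,0],
  [[0,0,0],0,0],
])

```text
time: 16.35
tool_pos: [0.5946, -0.1416, 0.0444]
ee_rot: [1.0, 0.0, 0.001, 0.001]
force: [-5.5, 1.5, 18.1]
grip_width: -0.0
finger_force: 9.1
```

Request:
carry_out([
  [[0,0,0],0,0],
  [[0,0,-0.015],0,0],
  [[0,0,-0.03],0,0],
  [[0,0,-0.038],0,0],
  [[-0.015,0,-0.038],0,0],
  [[-0.02,-0.001,-0.03],0,0],
  [[-0.018,0,-0.008],0,0],
  [[0,0,0],0,0],
  [[0,0,0],0,0],
])

```text
time: 17.1
tool_pos: [0.5404, -0.1402, 0.201]
ee_rot: [1.0, -0.0, 0.001, 0.0]
force: [0.2, 0.1, 0.0]
grip_width: 0.0009
finger_force: 0.0
```

```bash
cat > c.py <<'E'
import sys
from h import *
P=sys.argv[1];z=float(sys.argv[2]);x=eval(sys.argv[3]) if len(sys.argv)>3 else None
for c in ("wrist",):
    im=r.get_image(c)
    if len(sys.argv)>4: cv2.imwrite(f"pics/{sys.argv[4]}.png",im)
    rect(c,P,z)
    for n,zz in [(P,0),(P+"_mark",z)]:
        for d in r.place_of(c,n)[:1]: print(n,round(d["p"],2),np.round(d["location"],1),ray(c,d["location"],zz).round(4))
s=r.read_state();print("t",s["time"],s["grip_width"])
if x: to(*x)
E
python3 c.py long_piece .03 "([.5205,.0215,.03],0)" w6
```

```text
long_piece wrist 0.34 c 0.6469 0.1561 head 162.2 size 13.8 49.3
long_piece 0.66 [179.4 158.4] [0.5558 0.0203 0.    ]
long_piece_mark 0.92 [158.2 107.9] [0.6113 0.0199 0.03  ]
t 17.3 0.00040403982515239164
at [ 0.5404 -0.1398  0.1989] head -0.0 -> shift [-0.0199 -0.1613  0.1689] yaw -0.0
```

The long piece hasn't moved since it was marked. Now I'll pick it up and carry it to the board.

Request:
carry_out([
  [[-0.004,-0.025,0],0,0.6],
  [[-0.004,-0.034,0],0,0.8],
  [[-0.004,-0.034,0],0,0.8],
  [[-0.004,-0.034,0],0,0.8],
  [[-0.004,-0.0345,0.02],0,0.8],
  [[0,0,0.03],0,0.8],
  [[0,0,0.038],0,0.8],
  [[0,0,0.038],0,0.8],
  [[0,0,0.038],0,0.8],
  [[0,0,0.022],0,0.8],
  [[0,0,0.005],0,0.8],
  [[0,0,0],0,0.3],
])

```text
time: 18.3
tool_pos: [0.5186, 0.0219, 0.0071]
ee_rot: [1.0, 0.0, -0.003, -0.001]
force: [0.3, 0.1, 0.8]
grip_width: 0.066
finger_force: 0.0
```

Request:
carry_out([
  [[0,0,0],0,0],
  [[0,0,0],0,0],
  [[0,0,0],0,0],
  [[0,0,0],0,0],
  [[0,0,0],0,0],
  [[0,0,0],0,0],
], force=35)

```text
time: 18.8
tool_pos: [0.5216, 0.0213, 0.0111]
ee_rot: [1.0, 0.0, 0.001, 0.0]
force: [-1.1, -0.1, 7.0]
grip_width: 0.036
finger_force: 34.9
```

Request:
carry_out([
  [[0,0,0],0,0],
  [[-0.01,0,-0.0005],0,0],
  [[-0.02,0,0],0,0],
  [[-0.025,0,0],0,0],
  [[-0.025,0,0],0,0],
  [[-0.01,0,-0.01],0,0],
  [[0,0,-0.02],0,0],
  [[0,0,-0.02],0,0],
  [[0,0,0],0,0],
])

```text
time: 19.55
tool_pos: [0.4329, 0.021, 0.0636]
ee_rot: [1.0, -0.0, 0.003, 0.001]
force: [0.7, -0.4, -1.2]
grip_width: 0.0357
finger_force: 34.9
```

Request:
carry_out([
  [[-0.001,-0.015,0],1,0],
  [[-0.002,-0.03,0],1,0],
  [[-0.002,-0.035,0],1,0],
  [[-0.002,-0.036,0],1,0],
  [[-0.002,-0.036,0],1,0],
  [[-0.002,-0.036,0],1,0],
  [[-0.001,-0.032,0],1,0],
  [[-0.001,-0.02,0],0,0],
  [[0,-0.009,0],0,0],
  [[0,0,0],0,0],
  [[0,0,0],0,0],
])

```text
time: 20.47
tool_pos: [0.4333, 0.27, 0.0596]
ee_rot: [0.998, -0.061, -0.0, 0.0]
force: [0.2, -1.2, -1.1]
grip_width: 0.0362
finger_force: 34.9
```

```bash
python3 - <<'E'
from h import *
to([.413,.277,.023],-7);s=r.read_state();print(s["grip_width"],s["finger_force"],s["force"])
r.get_image("top");rect("top","board",.012);rect("top","middle_piece",.035)
E
```

```text
at [0.4333 0.27   0.0596] head -6.9 -> shift [-0.021  -0.0045  0.0366] yaw 0.1
0.036210801583777256 34.85462749376893 [ 0.18434471 -1.18990552 -1.06335844]
board top 0.97 c 0.4342 0.1869 head 172.0 size 158.9 173.4
middle_piece top 0.88 c 0.6031 -0.3251 head 179.7 size 48.4 132.4
```

Request:
carry_out([
  [[-0.01,-0.0025,0],0,0],
  [[-0.011,-0.002,0.005],0,0],
  [[0,0,0.012],0,0],
  [[0,0,0.012],0,0],
  [[0,0,0.006],0,0],
  [[0,0,0.002],0,0],
  [[0,0,0],0,0],
  [[0,0,0],0,0],
])

```text
time: 21.28
tool_pos: [0.413, 0.2775, 0.0233]
ee_rot: [0.998, -0.061, -0.0, -0.0]
force: [-0.1, 0.1, -1.7]
grip_width: 0.0358
finger_force: 34.9
```

Request:
carry_out([
  [[0,0,0.001],0,0],
  [[0,0,0.001],0,0],
  [[0,0,0],0,0],
  [[0,0,0],0,0],
])

```text
time: 21.62
tool_pos: [0.4132, 0.2776, 0.023]
ee_rot: [0.998, -0.061, -0.0, 0.0]
force: [-9.3, -4.2, 21.3]
grip_width: 0.0356
finger_force: 34.9
```

Request:
carry_out([
  [[0,0,-0.001],0,0],
  [[0,0,0],0,0.3],
  [[0,0,0],0,0.7],
  [[0,0,0],0,0.7],
  [[0,0,0],0,0.7],
  [[0,0,-0.01],0,0.7],
  [[0,0,-0.03],0,0.7],
  [[0,0,-0.04],0,0.7],
  [[0,0,-0.04],0,0.7],
  [[0,0,-0.04],0,0.7],
  [[0,0,-0.02],0,0.7],
  [[0,0,0],-7,0.7],
])

```text
time: 22.62
tool_pos: [0.4166, 0.2788, 0.209]
ee_rot: [1.0, -0.0, 0.005, -0.002]
force: [1.2, -0.8, -0.2]
grip_width: 0.0618
finger_force: 0.0
```

Request:
carry_out([
  [[0,0.02,0],0,1],
  [[0.005,0.035,0],0,1],
  [[0.01,0.04,0],0,1],
  [[0.012,0.04,0],0,1],
  [[0.012,0.04,0],0,1],
  [[0.012,0.04,0],0,1],
  [[0.012,0.04,0],0,1],
  [[0.012,0.04,0],0,1],
  [[0.012,0.04,0],0,1],
  [[0.012,0.04,0],0,1],
  [[0.012,0.04,0],0,1],
  [[0.012,0.04,0],0,1],
])

```text
time: 23.62
tool_pos: [0.5363, -0.1788, 0.2029]
ee_rot: [1.0, -0.0, 0.0, 0.0]
force: [0.9, 0.8, 1.2]
grip_width: 0.0884
finger_force: 0.0
```

Request:
carry_out([
  [[0.007,0.04,0],0,1],
  [[0.007,0.04,0],0,1],
  [[0,0.035,0],0,1],
  [[0,0.02,0],0,1],
  [[0,0,0],0,1],
  [[0,0,0],0,1],
])

```text
time: 24.12
tool_pos: [0.5496, -0.3126, 0.2022]
ee_rot: [1.0, -0.001, -0.0, -0.0]
force: [-0.3, 0.2, 0.4]
grip_width: 0.0882
finger_force: 0.0
```

```bash
python3 c.py middle_piece .038 "([.575,-.325,.01],0)" w7; python3 - <<'E'
from h import *
r.get_image("top");rect("top","board",.012);rect("top","long_piece",.042)
E
```

```text
middle_piece wrist 0.85 c 0.608 -0.3254 head 180.0 size 39.1 129.4
middle_piece 0.9 [336.5 119. ] [ 0.6086 -0.3263  0.    ]
middle_piece_mark 0.71 [328.9  70.2] [ 0.6552 -0.3167  0.038 ]
t 24.3167 0.08828061001286605
at [ 0.5503 -0.3101  0.2024] head 0.1 -> shift [0.0247 0.0149 0.1924] yaw 0.1
board top 0.97 c 0.4395 0.2318 head 82.8 size 246.7 171.0
long_piece top 0.63 c 0.441 0.2709 head 172.2 size 46.0 148.5
```

View pics/w7.png

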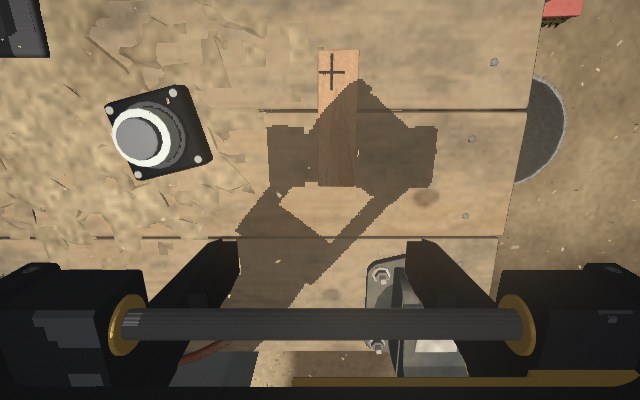

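The middle piece runs from (340,50) to (338,187) with its cross at (332,72), and the vise at (385,300) is clear. The long piece lies on the board. Next is the grasp on the middle piece.

Request:
carry_out([
  [[0.005,0.004,0.01],0,1],
  [[0.005,0.004,0.025],0,1],
  [[0.005,0.004,0.035],0,1],
  [[0.005,0.003,0.035],0,1],
  [[0,0,0.035],0,1],
  [[0,0,0.03],0,1],
  [[0,0,0.017],0,1],
  [[0,0,0.005],0,1],
  [[0,0,0],0,0.3],
  [[0,0,0],0,0],
  [[0,0,0],0,0],
  [[0,0,0],0,0],
])

```text
time: 25.47
tool_pos: [0.5714, -0.3276, 0.0124]
ee_rot: [1.0, 0.0, 0.001, 0.001]
force: [-0.2, 0.6, 0.0]
grip_width: 0.0638
finger_force: 0.0
```

Request:
carry_out([
  [[0,0,0],0,0],
  [[0,0,0],0,0],
  [[0,0,0],0,0],
  [[0,0,0],0,0],
  [[0,0,0],0,0],
])

```text
time: 25.88
tool_pos: [0.5703, -0.3269, 0.0107]
ee_rot: [1.0, -0.0, 0.0, 0.0]
force: [-0.6, -0.4, 3.1]
grip_width: 0.0375
finger_force: 35.0
```

Request:
carry_out([
  [[0,0,-0.015],0,0],
  [[0,0,-0.03],0,0],
  [[-0.01,0,-0.03],0,0],
  [[-0.025,0,-0.01],0,0],
  [[-0.025,-0.02,0],0,0],
  [[-0.025,-0.033,0],0,0],
  [[-0.02,-0.035,0],0,0],
  [[-0.015,-0.035,0],0,0],
  [[-0.005,-0.035,0],0,0],
  [[0,-0.035,0],0,0],
  [[0,-0.035,0],0,0],
  [[0,-0.035,0],0,0],
])

```text
time: 26.88
tool_pos: [0.4448, -0.0622, 0.0961]
ee_rot: [1.0, -0.0, 0.0, 0.0]
force: [1.4, -0.2, -1.3]
grip_width: 0.0376
finger_force: 35.0
```

Request:
carry_out([
  [[0,-0.035,0],0,0],
  [[0,-0.025,0.01],0,0],
  [[0,-0.015,0.02],0,0],
  [[0,0,0.025],0,0],
  [[0,0,0.015],0,0],
  [[0,0,0.01],0,0],
  [[0,0,0],0,0],
  [[0,0,0],0,0],
])

```text
time: 27.55
tool_pos: [0.4453, 0.0112, 0.0155]
ee_rot: [1.0, -0.0, -0.0, -0.0]
force: [0.1, -0.9, -0.8]
grip_width: 0.0379
finger_force: 35.0
```

```bash
python3 c.py middle_piece .043 "([.5,.011,.0107],0)" w8
```

```text
middle_piece wrist 0.68 c 0.4923 0.0106 head 179.7 size 38.2 112.4
middle_piece 0.7 [322.3 185.3] [0.4818 0.0106 0.    ]
middle_piece_mark 0.84 [305.1  91.1] [0.5292 0.017  0.043 ]
t 27.75 0.03767525586299062
at [0.4462 0.0109 0.0163] head -0.0 -> shift [ 0.0538 -0.0001  0.0056] yaw -0.0
```

View pics/w8.png

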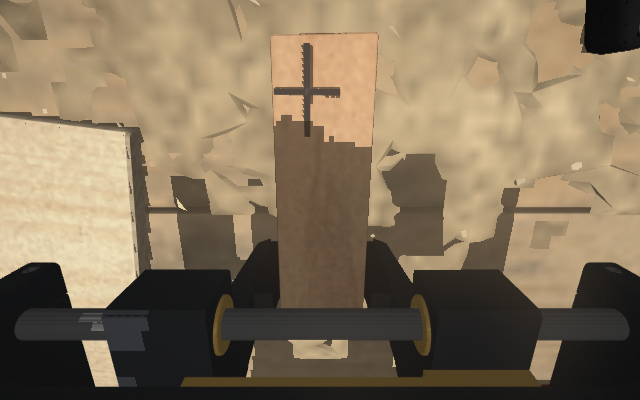

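In hand, the cross is at (308,91), 82.5 mm ahead of the TCP and 5 mm to its left. I'll slide 79 mm forward, release and check from above.

Request:
carry_out([
  [[0,0,0.005],0,0],
  [[0.01,0,0.0005],0,0],
  [[0.015,-0.001,0],0,0],
  [[0.015,0,0],0,0],
  [[0.013,0,0],0,0],
  [[0.01,0,0],0,0],
  [[0.008,0,0],0,0],
  [[0.005,0,0],0,0],
  [[0.003,0,0],0,0],
  [[0,0,0],0,0],
  [[0,0,0],0,0],
  [[0,0,0],0,0.3],
])

```text
time: 28.75
tool_pos: [0.5248, 0.0122, 0.01]
ee_rot: [1.0, -0.0, 0.001, 0.0]
force: [2.1, -0.4, 1.2]
grip_width: 0.0376
finger_force: 35.0
```

Request:
carry_out([
  [[0,0,0],0,0.8],
  [[0,0,0],0,0.8],
  [[0,0,0],0,0.8],
  [[0,0,-0.02],0,0.8],
  [[0,0,-0.035],0,0.8],
  [[0,0,-0.04],0,0.8],
  [[-0.01,0,-0.04],0,0.8],
  [[-0.01,0,-0.04],0,0.8],
  [[-0.01,0,-0.02],0,0.8],
  [[0,0,0],0,0.8],
  [[0,0,0],0,0.8],
])

```text
time: 29.67
tool_pos: [0.4946, 0.0123, 0.2058]
ee_rot: [1.0, -0.0, 0.001, 0.0]
force: [-0.6, 0.3, -0.4]
grip_width: 0.0707
finger_force: 0.0
```

```bash
python3 c.py middle_piece .038 "([.5255,.0117,.0107],0)" w9; python3 - <<'E'
from h import *
c=cv2.imread("pics/w9.png")[0:200,270:370]
cv2.imwrite("pics/z5.png",cv2.resize(c,(400,600),interpolation=cv2.INTER_CUBIC))
for u in [(.608,.017,.03),(.5955,.017,.088),(.608,.017,.038),(.478-.018,.011,.038),(.5885+.028,.011+.019,.038)]: print(u,((proj("wrist",u)-[270,0]+.5)*[4,3]).round())
E
```

```text
middle_piece wrist 0.84 c 0.5596 0.0126 head 179.6 size 37.5 127.8
middle_piece 0.84 [322.8 111.3] [0.5592 0.0114 0.    ]
middle_piece_mark 0.72 [313.8  60.2] [0.6061 0.0198 0.038 ]
t 29.8667 0.07068835812194965
at [0.4933 0.0125 0.2027] head -0.0 -> shift [0.0322 0.0008 0.192 ] yaw -0.0
(0.608, 0.017, 0.03) [190. 178.]
(0.5955, 0.017, 0.088) [186. 205.]
(0.608, 0.017, 0.038) [189. 175.]
(0.45999999999999996, 0.011, 0.038) [215. 630.]
(0.6165, 0.03, 0.038) [132. 145.]
```

View pics/z5.png

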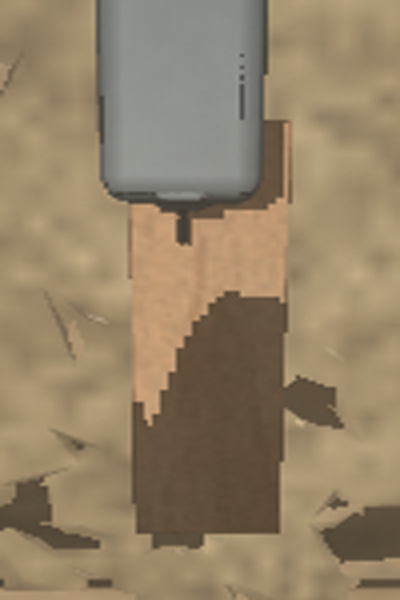

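The upright is at column 316, which lines up with the arm's centre. Along x the mark could be 0–4 mm short of the needle, and the oblique view from the trigger will settle it.

Request:
carry_out([
  [[0.005,0.016,0],0,0],
  [[0.008,0.024,0],0,0],
  [[0.008,0.026,0],0,0],
  [[0.008,0.026,0],0,0],
  [[0.008,0.026,0],0,0],
  [[0.006,0.022,0],0,0],
  [[0.004,0.012,0],0,0],
  [[0,0,0],0,0],
  [[0,0,0],0,0],
  [[0,0,0],0,0],
])

```text
time: 30.7
tool_pos: [0.5406, -0.1384, 0.2039]
ee_rot: [1.0, 0.0, -0.001, -0.001]
force: [0.4, 0.5, -0.5]
grip_width: 0.0059
finger_force: 0.0
```

```bash
python3 - <<'E'
from h import *
im=r.get_image("wrist");s=6
print(tool())
for d in r.place_of("wrist","middle_piece_mark")[:1]+r.place_of("wrist","needle_tip")[:1]: print(d)
c=cv2.resize(im[70:150,70:200],None,fx=s,fy=s,interpolation=cv2.INTER_CUBIC)
for X,col in [((.608,.017,.052),(0,0,255)),((.608,.017,.038),(0,255,0)),((.595,.017,.078),(255,0,255))]:
    p=(proj("wrist",X)-[70,70]+.5)*s;print(X,p.round());cv2.circle(c,tuple(int(v) for v in p),3,col,-1)
cv2.imwrite("pics/z6.png",c)
np.save("scene_ref.npy",r.get_image("scene"))
E
```

```text
(array([ 0.54072829, -0.13823041,  0.2041954 ]), np.float64(0.05884609394809579))
{'location': [159.7, 113.0], 'p': 0.72}
{'location': [153.7, 110.5], 'p': 0.84}
(0.608, 0.017, 0.052) [511. 261.]
(0.608, 0.017, 0.038) [555. 257.]
(0.595, 0.017, 0.078) [433. 363.]
```

View pics/z6.png

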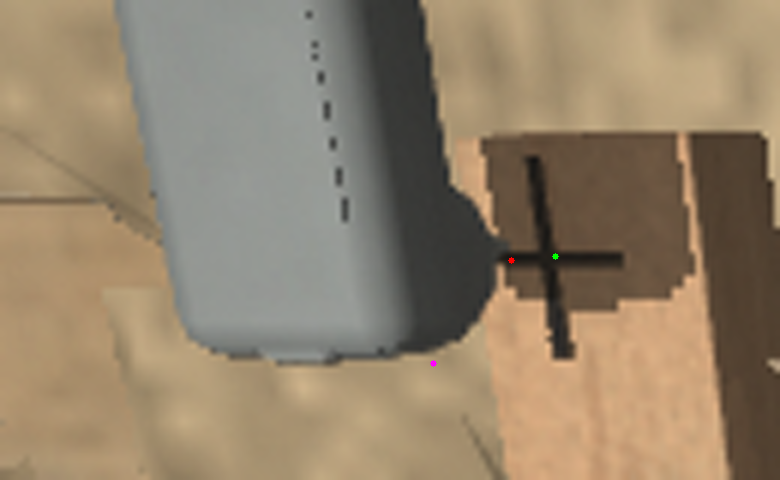

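The cross at (547,258) is about 2 mm from the needle's foot, at roughly (557,247), so it's within tolerance. I'll press now.

Request:
carry_out([
  [[0.0135,0.001,0],0,0],
  [[0.02,0.001,0.01],0,0],
  [[0.02,0.001,0.025],0,0],
  [[0,0,0.035],0,0],
  [[0,0,0.035],0,0],
  [[0,0,0.02],0,0],
  [[0,0,0.008],0,0],
  [[0,0,0],0,0],
  [[0,0,0],0,0],
])

```text
time: 31.65
tool_pos: [0.5953, -0.1425, 0.0727]
ee_rot: [1.0, 0.0, 0.0, 0.0]
force: [0.2, -0.3, -0.6]
grip_width: 0.0002
finger_force: 0.0
```

```bash
python3 chk.py x | cut -c1-300; python3 - <<'E'
from h import *
a=np.load("scene_ref.npy");b=r.get_image("scene");print((cv2.absdiff(a,b).max(2)>40)[185:225,270:320].sum())
E
```

```text
marker-zone diff px 344
at [ 0.5959 -0.1429  0.0736] head 0.0 -> shift [-0.0019 -0.0029  0.0216] yaw 0.0
[ 0.22398342  0.02515784 -0.01730872]
[[321, 0, 12, 24, 86], [362, 0, 33, 25, 292], [421, 0, 79, 257, 7978], [489, 0, 62, 282, 7411], [567, 0, 30, 11, 150], [294, 34, 57, 136, 2310], [365, 35, 58, 180, 5047], [326, 69, 31, 17, 160], [340, 74, 21, 54, 384], [326, 93, 14, 13, 82], [314, 109, 21, 5, 45], [346, 153, 60, 53, 645], [303, 160,
0
```

Request:
carry_out([
  [[-0.001,-0.001,0.01],0,0],
  [[0,0,0.007],0,0],
  [[0,0,0.004],0,0],
  [[0,0,0],0,0],
  [[0,0,0],0,0],
])

```text
time: 32.17
tool_pos: [0.5943, -0.1419, 0.0515]
ee_rot: [1.0, -0.0, 0.001, 0.0]
force: [-0.7, 0.0, 8.4]
grip_width: 0.0003
finger_force: 3.8
```

Request:
carry_out([
  [[0,0,0],0,0],
  [[0,0,0],0,0],
  [[0,0,0],0,0],
  [[0,0,0],0,0],
  [[0,0,0],0,0],
  [[0,0,0],0,0],
  [[0,0,0],0,0],
  [[0,0,0],0,0],
  [[0,0,0],0,0],
  [[0,0,0],0,0],
])

```text
time: 33.0
tool_pos: [0.5943, -0.1419, 0.0517]
ee_rot: [1.0, -0.0, 0.001, 0.0]
force: [-0.7, 0.3, 6.8]
grip_width: 0.0006
finger_force: 3.8
```

```bash
python3 - <<'E'
from h import *
a=np.load("scene_ref.npy");b=r.get_image("scene");print((cv2.absdiff(a,b).max(2)>40)[185:225,270:320].sum(), r.read_state()["tool_pos"],r.read_state()["force"])
E
```

```text
0 [ 0.59430388 -0.14187895  0.05173355] [-1.2264468   1.44846347  7.24377606]
```

Request:
carry_out([
  [[0,0,0.004],0,0],
  [[0,0,0.005],0,0],
  [[0,0,0],0,0],
  [[0,0,0],0,0],
  [[0,0,0],0,0],
  [[0,0,0],0,0],
  [[0,0,0],0,0],
])

```text
time: 33.63
tool_pos: [0.5946, -0.142, 0.0444]
ee_rot: [1.0, 0.0, 0.001, 0.0]
force: [-5.2, 1.8, 18.9]
grip_width: 0.0004
finger_force: 9.5
```

Request:
carry_out([
  [[0,0,0],0,0],
  [[0,0,-0.015],0,0],
  [[0,0,-0.03],0,0],
  [[0,0,-0.038],0,0],
  [[-0.015,0,-0.038],0,0],
  [[-0.02,-0.001,-0.03],0,0],
  [[-0.018,0,-0.008],0,0],
  [[0,0,0],0,0],
  [[0,0,0],0,0],
])

```text
time: 34.38
tool_pos: [0.5406, -0.1407, 0.201]
ee_rot: [1.0, -0.0, 0.001, 0.0]
force: [0.0, -0.3, -0.8]
grip_width: 0.0004
finger_force: 0.0
```

```bash
python3 c.py middle_piece .038 "([.5248,.0122,.0105],0)" w10; python3 - <<'E'
from h import *
r.get_image("top")
for n in ("short_piece","plain_offcut"):
  print(n,[(round(d["p"],2),d["location"]) for d in r.trace("top",n)])
print(proj("wrist",[.6055,.0175,.038]))
E
```

```text
middle_piece wrist 0.67 c 0.5616 0.0048 head 179.6 size 52.2 129.4
middle_piece 0.74 [187.  152.6] [0.5625 0.0103 0.    ]
middle_piece_mark 0.59 [155.8 114.2] [0.6059 0.0185 0.038 ]
t 34.5833 0.0008354464711091767
at [ 0.5405 -0.1403  0.1989] head 0.0 -> shift [-0.0157 -0.1525  0.1884] yaw 0.0
short_piece []
plain_offcut [(0.66, [237.7, 156.3]), (0.59, [304.9, 198.0])]
[157.08769876 114.79911533]
```

The mark hasn't moved since pressing. I'll pick the middle piece up and place it beside the long one.

Request:
carry_out([
  [[-0.003,-0.023,0],0,0.6],
  [[-0.003,-0.032,0],0,0.8],
  [[-0.003,-0.033,0],0,0.8],
  [[-0.003,-0.033,0],0,0.8],
  [[-0.004,-0.0315,0.018],0,0.8],
  [[0,0,0.03],0,0.8],
  [[0,0,0.038],0,0.8],
  [[0,0,0.038],0,0.8],
  [[0,0,0.038],0,0.8],
  [[0,0,0.022],0,0.8],
  [[0,0,0.004],0,0.8],
  [[0,0,0],0,0.3],
])

```text
time: 35.73
tool_pos: [0.5232, 0.0122, 0.0109]
ee_rot: [1.0, 0.0, -0.002, -0.0]
force: [-0.3, -0.8, 0.9]
grip_width: 0.066
finger_force: 0.0
```

Request:
carry_out([
  [[0,0,0],0,0],
  [[0,0,0],0,0],
  [[0,0,0],0,0],
  [[0,0,0],0,0],
  [[0,0,0],0,0],
  [[0,0,0],0,0],
])

```text
time: 36.23
tool_pos: [0.5259, 0.0116, 0.0143]
ee_rot: [1.0, 0.0, 0.001, 0.0]
force: [-1.0, -0.0, 7.9]
grip_width: 0.0379
finger_force: 35.0
```

Request:
carry_out([
  [[0,0,0],0,0],
  [[-0.01,0,-0.0005],0,0],
  [[-0.02,0,0],0,0],
  [[-0.025,0,0],0,0],
  [[-0.025,0,0],0,0],
  [[-0.02,0,-0.01],0,0],
  [[0,0,-0.02],0,0],
  [[0,0,-0.02],0,0],
  [[0,0,0],0,0],
  [[0,0,0],0,0],
])

```text
time: 37.07
tool_pos: [0.4258, 0.0116, 0.0643]
ee_rot: [1.0, -0.0, 0.002, 0.0]
force: [0.8, -0.1, -1.4]
grip_width: 0.0374
finger_force: 35.0
```

Request:
carry_out([
  [[-0.003,-0.018,0],0,0],
  [[-0.005,-0.03,0],0,0],
  [[-0.006,-0.036,0],0,0],
  [[-0.006,-0.036,0],0,0],
  [[-0.005,-0.032,0],0,0],
  [[-0.004,-0.02,0],0,0],
  [[0,-0.008,0],3.5,0],
  [[0,0,0],3.5,0],
  [[0,0,0],0,0],
  [[0,0,0],0,0],
])

```text
time: 37.9
tool_pos: [0.3949, 0.1918, 0.0622]
ee_rot: [0.998, -0.06, -0.001, 0.0]
force: [-0.4, -0.1, -1.0]
grip_width: 0.0376
finger_force: 35.0
```

```bash
python3 - <<'E'
from h import *
to([.397,.192,.027],-7);s=r.read_state();print(s["grip_width"],s["finger_force"],s["force"])
r.get_image("top");rect("top","long_piece",.042)
E
```

```text
at [0.3949 0.1918 0.0622] head -6.9 -> shift [ 0.0021 -0.0004  0.0352] yaw 0.1
0.03760338651229063 34.99921325594187 [-0.43716908 -0.10175921 -1.00429299]
long_piece top 0.69 c 0.335 0.2666 head 89.5 size 38.5 30.3
```

Request:
carry_out([
  [[0.002,0,0.008],0,0],
  [[0,0,0.012],0,0],
  [[0,0,0.01],0,0],
  [[0,0,0.004],0,0],
  [[0,0,0.001],0,0],
  [[0,0,0],0,0],
  [[0,0,0],0,0],
])

```text
time: 38.58
tool_pos: [0.3979, 0.1916, 0.0283]
ee_rot: [0.998, -0.061, 0.0, -0.0]
force: [0.8, -0.1, -1.8]
grip_width: 0.0377
finger_force: 35.0
```

Request:
carry_out([
  [[0,0,0.001],0,0],
  [[0,0,0.001],0,0],
  [[0,0,0],0,0],
  [[0,0,0],0,0],
])

```text
time: 38.92
tool_pos: [0.3979, 0.1917, 0.0265]
ee_rot: [0.998, -0.061, 0.0, -0.0]
force: [-0.2, -0.0, -0.8]
grip_width: 0.0378
finger_force: 35.0
```

Request:
carry_out([
  [[0,0,0.001],0,0],
  [[0,0,0],0,0],
  [[0,0,0],0,0],
  [[0,0,0],0,0.3],
  [[0,0,0],0,0.6],
  [[0,0,0],0,0.6],
  [[0,0,0],0,0.6],
  [[0,0,-0.01],0,0.6],
  [[0,0,-0.03],0,0.6],
  [[0,0,-0.04],0,0.6],
  [[0,0,-0.04],0,0.6],
  [[0,0,-0.04],0,0.6],
])

```text
time: 39.92
tool_pos: [0.397, 0.1915, 0.1874]
ee_rot: [0.998, -0.061, -0.0, 0.0]
force: [1.5, 0.4, 0.7]
grip_width: 0.0528
finger_force: 0.0
```

Request:
carry_out([
  [[0,0.03,-0.03],0,0.6],
  [[0,0.04,-0.02],0,0.6],
  [[0,0.04,0],0,0.6],
  [[0,0.04,0],0,0.6],
  [[0,0.03,0],0,0.6],
  [[0,0,0],0,0.6],
  [[0,0,0],0,0.6],
])

```text
time: 40.5
tool_pos: [0.3761, 0.015, 0.234]
ee_rot: [0.998, -0.063, 0.001, -0.0]
force: [0.3, -0.1, 0.2]
grip_width: 0.0525
finger_force: 0.0
```

```bash
python3 - <<'E'
from h import *
im=r.get_image("top")
for n,z in [("board",.012),("long_piece",.042),("middle_piece",.05),("rule",.018),("pocket_tape",.06),("plain_offcut",.022),("short_piece",.018)]: rect("top",n,z)
s=r.get_image("scene")
cv2.imwrite("pics/fin.png",np.hstack([cv2.resize(im[100:300,150:350],(400,400)),cv2.resize(s[150:350,200:400],(400,400))]))
print(r.read_state()["time"])
E
```

```text
board top 0.62 c 0.4393 0.2339 head 82.0 size 240.6 172.7
long_piece top 0.79 c 0.3921 0.2599 head 174.8 size 46.4 150.0
middle_piece top 0.71 c 0.4305 0.1854 head 172.7 size 45.2 130.0
rule top 0.68 c 0.6597 0.251 head 175.3 size 21.8 125.6
pocket_tape top 0.86 c 0.6447 0.3108 head 117.6 size 47.4 94.1
plain_offcut top 0.75 c 0.6718 0.2025 head 1.1 size 103.4 48.9
40.95
```

View pics/fin.png

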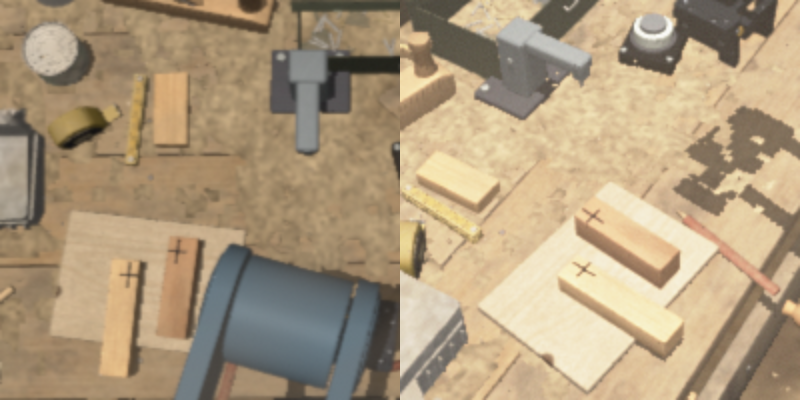

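The long piece has been knocked about 5 cm toward the robot and now overhangs the board's near edge, at (122,318) in the top crop. I'll put it back; first a closer measurement.

Request:
carry_out([
  [[-0.005,-0.025,0],0,0.6],
  [[-0.005,-0.036,0],0,0.6],
  [[-0.005,-0.038,0],0,0.6],
  [[-0.005,-0.038,0],0,0.6],
  [[-0.005,-0.038,0],0,0.6],
  [[-0.005,-0.036,0],0,0.6],
  [[-0.005,-0.025,0],0,0.6],
  [[0,0,0],0,0.6],
  [[0,0,0],0,0.6],
])

```text
time: 41.7
tool_pos: [0.3694, 0.2559, 0.233]
ee_rot: [0.998, -0.059, -0.0, 0.0]
force: [-0.5, -0.3, 0.5]
grip_width: 0.0529
finger_force: 0.0
```

```bash
python3 - <<'E'
from h import *
r.get_image("wrist")
rect("wrist","long_piece",.042);rect("wrist","middle_piece",.05);rect("wrist","board",.012)
for n,z in[("long_piece_mark",.042),("long_piece",.012)]:
    for d in r.place_of("wrist",n)[:1]: print(n,d,ray("wrist",d["location"],z))
to([.392,.26,.024],-5)
E
```

```text
long_piece wrist 0.66 c 0.3958 0.261 head 174.9 size 36.8 149.7
middle_piece wrist 0.97 c 0.4339 0.1879 head 172.0 size 43.2 130.6
board wrist 0.86 c 0.4431 0.2306 head 82.5 size 242.3 169.7
long_piece_mark {'location': [374.5, 57.1], 'p': 0.72} [0.48199176 0.18681044 0.042     ]
long_piece {'location': [314.0, 148.4], 'p': 0.62} [0.39486416 0.26001778 0.012     ]
at [0.3705 0.2538 0.2334] head -7.1 -> shift [ 0.0206 -0.0088  0.2094] yaw -2.1
```

Request:
carry_out([
  [[0.012,-0.005,0.02],0,0.65],
  [[0.0115,-0.0045,0.03],0,0.65],
  [[0,0,0.035],-2,0.65],
  [[0,0,0.035],0,0.65],
  [[0,0,0.035],0,0.65],
  [[0,0,0.03],0,0.65],
  [[0,0,0.018],0,0.65],
  [[0,0,0.005],0,0.65],
  [[0,0,0],0,0.65],
  [[0,0,0],0,0.2],
  [[0,0,0],0,0],
  [[0,0,0],0,0],
])

```text
time: 43.0
tool_pos: [0.3961, 0.2617, 0.027]
ee_rot: [0.999, -0.044, 0.002, -0.001]
force: [0.4, 0.2, 0.1]
grip_width: 0.0394
finger_force: 0.0
```

Request:
carry_out([
  [[0,0,0],0,0],
  [[0,0,0],0,0],
  [[0,0,0],0,0],
  [[0,0,0],0,0],
  [[0,0,0],0,0],
])

```text
time: 43.42
tool_pos: [0.3959, 0.2617, 0.0268]
ee_rot: [0.999, -0.043, 0.001, -0.0]
force: [-1.1, -0.7, 6.4]
grip_width: 0.0357
finger_force: 35.0
```

Request:
carry_out([
  [[0,0,-0.004],0,0],
  [[0.008,-0.003,0],0,0],
  [[0.012,-0.004,0],0,0],
  [[0.012,-0.004,0],0,0],
  [[0.009,-0.003,0],1,0],
  [[0.004,0,0],1,0],
  [[0,0,0],0,0],
  [[0,0,0.002],0,0],
  [[0,0,0.002],0,0],
  [[0,0,0],0,0],
  [[0,0,0],0,0],
])

```text
time: 44.33
tool_pos: [0.4405, 0.2711, 0.0268]
ee_rot: [0.998, -0.061, 0.0, 0.0]
force: [-5.4, -2.7, 15.9]
grip_width: 0.0357
finger_force: 35.0
```

Request:
carry_out([
  [[0,0,-0.0005],0,0],
  [[0,0,0],0,0.3],
  [[0,0,0],0,0.65],
  [[0,0,0],0,0.65],
  [[0,0,0],0,0.65],
  [[0,0,0],0,0.65],
  [[0,0,-0.01],0,0.65],
  [[0,0,-0.03],0,0.65],
  [[0,0,-0.04],0,0.65],
  [[0,0,-0.04],0,0.65],
  [[0,0,-0.04],0,0.65],
  [[0,0,-0.03],0,0.65],
])

```text
time: 45.33
tool_pos: [0.4413, 0.2715, 0.2201]
ee_rot: [0.998, -0.061, 0.002, -0.001]
force: [0.0, 0.4, -0.0]
grip_width: 0.0571
finger_force: 0.0
```

Request:
carry_out([
  [[0,0.03,0],0,0.6],
  [[0,0.04,0],0,0.6],
  [[0,0.04,0],0,0.6],
  [[0,0.04,0],0,0.6],
  [[0,0.04,0],0,0.6],
  [[0,0.04,0],0,0.6],
  [[0,0.03,0],0,0.6],
  [[0,0,0],0,0.6],
  [[0,0,0],0,0.6],
])

```text
time: 46.08
tool_pos: [0.4089, 0.012, 0.2164]
ee_rot: [0.998, -0.063, 0.0, -0.0]
force: [-1.3, -0.2, 0.2]
grip_width: 0.0527
finger_force: 0.0
```

```bash
python3 - <<'E'
from h import *
im=r.get_image("top")
for n,z in [("board",.012),("long_piece",.042),("middle_piece",.05)]: rect("top",n,z)
s=r.get_image("scene")
cv2.imwrite("pics/fin2.png",np.hstack([cv2.resize(im[100:300,150:350],(400,400)),cv2.resize(s[150:350,200:400],(400,400))]))
E
```

```text
board top 0.96 c 0.4409 0.2534 head 81.6 size 201.3 170.8
long_piece top 0.64 c 0.4366 0.2686 head 173.1 size 43.7 151.0
middle_piece top 0.88 c 0.4303 0.1853 head 172.8 size 45.4 130.1
```

```bash
python3 -c "
from rig import r
print(r.hand_in())"
```

```text
the job is handed in; nothing more can be done
None
```

I marked the long and middle pieces in order and handed the job in with both lying cross up, side by side on the board; I saw no short piece, the long piece had to be put back on the board after being knocked, the hand-in gave no verdict, and I viewed 15 pictures against the limit of 14.

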